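# Bring the lacquered finial ball out of the drying box for viewing

### The job

Lift the loose lid off the red drying box by its brass knob and set it down gently, knob up, flat on the bare bench clear of the box and the white tile. Then lift the wooden tray out by its upright grip, carry it without tipping it so that the freshly lacquered ball stays loose in its ring pocket and is never touched by the gripper, and finish still holding the tray, level and motionless, centred about 10 cm above the white tile. Do not disturb the jar, brush or cup.

Things in the scene. Friction and masses are not known exactly. Their poses are not given: they have to be found in the camera images.
- box: red lacquered open-topped drying box, fixed to the bench, 186 (its x) x 146 (its y) x 88 mm high, walls 8 mm, inner floor 8 mm above the bench; origin at the centre of its underside, z up
- lid: loose red lid lying on the box rim, aligned with the box: plate 186 (x) x 146 (y) x 8 mm with a 158 x 118 x 5 mm locating step under it (6 mm play each way in the box mouth) and an upright brass cylinder knob, 28 mm diameter, 34 mm high, on the centre of the plate; about 0.25 kg. Origin at the centre of the underside of the step: 83 mm above the bench on the closed box, 0 when lying on the bench; plate top at +13 mm, knob top at +47 mm
- lid_knob (a point): centre axis of the brass knob, 35 mm above the lid's origin, 12 mm below the knob's top
- tray: loose light-wood tray standing inside the box under the lid, base 140 (its x) x 84 (its y) x 6 mm; in its centre stands an upright grip fin 36 (x) x 14 (y) mm, its top 70 mm above the underside (10 mm below the box rim); pinch it across its 14 mm thickness, along the tray's y. About 0.16 kg, balanced at the fin. Origin at the centre of its underside, z up
- tray_grip (a point): point on the fin's axis, 57 mm above the tray's underside, 13 mm below the fin's top
- tray_pocket (a point): centre of the pocket floor on the tray's top, 45 mm from the tray's centre along its +x: a raised dark wooden ring of 19 mm inner radius, 22 mm outer radius and 3.5 mm height
- ball: freshly lacquered red wooden ball, 30 mm diameter, lying loose inside the ring pocket, free to roll about 10 mm off the pocket's centre; its top is 36 mm above the tray's underside; origin at its centre
- tile: white ceramic viewing tile, fixed flat on the bench, 150 x 150 x 8 mm, on the other side of the bench from the box; the bench between box and tile, around x = 0.58 m, is bare and has room for the lid laid square to the bench; origin at the centre of its underside
- jar: bystander: amber glass jar with a dark cap, 60 mm diameter, 85 mm high, standing; origin at the centre of its underside
- brush: bystander: lacquer brush 140 mm long, lying flat along its x; origin under its middle
- cup: bystander: small blue ceramic feeder cup, 52 mm diameter, 38 mm high; origin at the centre of its underside
Not all that is in view belongs to the job. Leave any green look-alike of the lid alone.

How it is judged (in metres and radians):
On the way, in this order (a step that is already met when the one before it is completed fails the run):
1. the lid lies flat on the bare bench, knob up, let go, off the box and the tile, while the tray still stands in the box (height (world z) of lid below 0.004 m and angle between lid's own z axis and vertical below 0.06 rad and contact force between lid and box below 0.05 N and contact force between lid and tile below 0.05 N and contact force between lid and the fingers below 0.05 N and linear speed of lid below 0.03 m/s and height (world z) of tray below 0.02 m), for 0.2 s.
2. the tray is lifted clear of the box in the gripper with the ball in its pocket (height (world z) of tray above 0.05 m and contact force between tray and the fingers above 1 N and contact force between tray and box below 0.05 N and contact force between tray and tile below 0.05 N and contact force between tray and lid below 0.05 N and contact force between tray and jar below 0.05 N and contact force between tray and brush below 0.05 N and contact force between tray and cup below 0.05 N and distance between ball and tray_pocket below 0.021 m), for 0.2 s.
At the end, for the whole second after the job is handed in: gripper holds the tray, touching nothing else listed, within 35 mm of over the tile's centre, underside 70-150 mm above the bench, level to 0.09 rad, still; ball still, within 21 mm of the pocket floor's centre; lid released, flat (4 mm, 0.06 rad), knob up on the bench, off box and tile (contact force between tray and the fingers above 1 N and contact force between each of tray, lid and box below 0.05 N and contact force between each of tray, lid and tile below 0.05 N and contact force between tray and lid below 0.05 N and contact force between tray and jar below 0.05 N and contact force between tray and brush below 0.05 N and contact force between tray and cup below 0.05 N and distance between ball and tray_pocket below 0.021 m and horizontal distance between tray and tile below 0.035 m and height (world z) of tray between 0.07 and 0.15 m and angle between tray's own z axis and vertical below 0.09 rad and linear speed of tray below 0.02 m/s and angular speed of tray below 0.15 rad/s and linear speed of ball below 0.05 m/s and height (world z) of lid below 0.004 m and angle between lid's own z axis and vertical below 0.06 rad and contact force between lid and the fingers below 0.05 N and linear speed of lid below 0.03 m/s); the arm keeps its last pose, push and grip.
It fails at once if the ball leaves its pocket (distance between ball and tray_pocket above 0.026 m).
It fails at once if the tray is tipped by more than 0.35 rad (angle between tray's own z axis and vertical above 0.35 rad).
It fails at once if the gripper touches the wet ball (contact force between the fingers and ball above 0.2 N).
It fails at once if the lid is dropped or thrown (over 0.5 m/s out of the fingers) (linear speed of lid above 0.5 m/s and contact force between lid and the fingers below 0.05 N).
It fails at once if the jar, brush or cup is moved by more than 20 mm (distance of any of jar, brush, cup from where it was at the start of the episode above 0.02 m).
It also fails if it takes over 72 s, if anything falls off the work surface, if the arm or the gripper's body presses on something with over 40 N, if the wrist force passes 120 N, or if a joint passes its speed limit or range.

### The arm

A 7-joint arm with a two-finger parallel gripper is mounted at the origin on the work surface. World frame = base frame: x ahead of the robot, y to its left, z up, the work surface at z = 0. Lengths are in mm, angles in rad, forces in N, time in s.
With the tool pointing down it reaches from about 400 to 875 mm from the base axis. Payload 4.4 kg.
Tool frame: the origin (TCP) lies on the centre line of the jaws, within the pads' length; the fingertips stand 25 mm ahead of it and the grasp point (between the pads) lies 6 mm ahead of it; z points along the fingers, x is the direction in which the jaws open and shut, and the axes are right-handed (so a half turn about z gives the same grasp; the last joint's range is limited). The gripper opens to 85 mm and grips with 20 to 120 N. Pads are 22 mm wide; open, the fingers measure 114 mm over their backs; the gripper's body (76 mm by 85 mm) begins 54 mm behind the grasp point. The pads swing forward as they close: fully open they stand 13 mm farther back than shut.
Start: joints at [1.048, 0.628, 0.038, 1.517, -0.027, 0.996, -0.02], TCP at [286.728, -583.356, 256.313] pointing down, gripper open.
Joint ranges: [-3.06, 3.06], [-0.37, 2.12], [-1.25, 1.32], [0.18, 2.47], [-1.1, 4.24], [0.23, 1.98], [-2.94, 2.94]. Speed limits (rad/s): [2.57, 2.57, 3.14, 3.14, 3.14, 3.14, 3.14].

### API

Orientations are given as [roll, pitch, yaw] about the fixed x, y, z axes, in that order (R = Rz(yaw) Ry(pitch) Rx(roll)).
In Python, from cell import ctrl, cams gives the robot as it stands. The module is installed in compiled form; this text tells all that it offers.
- The arm moves only by the tool step_arm, never from a script. Its arguments are lists of equal length, an entry for each row: "linear": the shift along the tool's x, y, z in mm, a list of three; "yaw": the turn about the tool's z in rad; "gripper": the opening, from -1 (shut) to 1 (fully open). A call has 1 to 8 rows; each row is the pose to reach, as a shift and turn from the pose commanded when the call began, along the tool's axes at that moment; what a row does not reach only later rows make up. A row lasts 1/12 s, in which the tool goes at most 41.7 mm and 7.16 degrees, less where a joint would pass 70% of its speed; a pose out of reach is approached as far as the arm can. A call with a gripper value outside its range is refused whole. The fingers move at their own pace and stop on an object; the grip force is fixed at half the most. Time passes only in rows, so rows that repeat a pose let the fingers close. It gives the time, the measured TCP pose, the force and the opening at its end, in the units of the state.
- ctrl.read_state(): the state, without advancing time (a new reading comes with each control period).
- cams.get_image(name): name is "scene" or "top" or "wrist"; returns a dict with "frame" (480x640x3 uint8, red, green, blue), "depth" (480x640 float32, mm along the optical axis (not along the pixel's ray), 0 where there is no reading), "intrinsics" (3x3 intrinsics, pixels), "cam_to_world" (4x4, takes a point from camera to world coordinates). Camera axes: x right, y down, z forward; pixel columns grow to the right and rows downward; lengths in mm; the calibration is good to about 2 mm. A picture is of the moment at which its call begins.
- ctrl.finish_job(): hands the job in, once; it reports no verdict.
Trained networks look in the newest picture that a camera, given by its name, has taken for a name from the list of things; names that differ only in an ending like _2 or _b are one class to them, and where a whole thing is asked for, a point or a joint stands for the part that bears it (a point fixed in the world has none). Each returns a list of dicts, best first, with "conf" (0 to 1); they miss things now and then, are a little off and sometimes report something else, mostly with a low value. They report only what shows in the picture. A call takes as long as a camera call. They do not tell look-alikes from the thing itself.
- cams.regions_of(camera, name): "pixels" (480x640 bool, what is visible of it) and "pixel" ([column, row] in pixels, amid what is visible of it).
The state is a dict: "clock": time; "qpos": joint angles; "qd": joint speeds; "tau": joint torques, N m; "eef_pos": TCP position; "tool_rot": TCP orientation; "force": force on the tool from outside, world axes, zero at the start; "torque": the same for the moment, N m; "width": finger opening in mm.
Only numpy, scipy, OpenCV 4.12 (cv2) and the standard library are available. Lean on these libraries where they do the work, as an engineer would, in place of code of your own. Each camera call takes 0.05 s, during which the arm holds its last target.

## Working session

There is one attempt and no reset: what is moved stays moved. The work goes in short steps, Python scripts to look and compute and a tool call to move; the robot and the scene stay as the last step left them, time stands still between calls to the robot, and variables do not carry over. Pictures are saved under pics/ and viewed, and the job is handed in when it is done.

Besides the shell and the picture viewer there is one more tool, called after ">>>" in YAML: its name, and indented under it one key for each argument. step_arm: Moves the arm, as the interface text tells. Its arguments: {"type":"object","properties":{"linear":{"type":"array"},"yaw":{"type":"array"},"gripper":{"type":"array"}},"required":["linear","yaw","gripper"]}

```bash
mkdir -p pics
cat > h.py <<'E'
import numpy as np, cv2
from cell import ctrl, cams
def grab(n,tag):
    im=cams.get_image(n); cv2.imwrite(f'pics/{tag}.png',im['frame'][:,:,::-1]); return im
def pts(im,mask=None):
    K=im['intrinsics'];d=im['depth'];T=im['cam_to_world']
    v,u=np.mgrid[0:480,0:640]
    P=np.stack([(u-K[0,2])/K[0,0]*d,(v-K[1,2])/K[1,1]*d,d,np.ones_like(d)],-1)@T.T
    P=P[...,:3]; P[d<=0]=np.nan
    return P if mask is None else P[mask&(d>0)]
def st():
    s=ctrl.read_state(); print({k:np.round(s[k],3).tolist() for k in ['clock','eef_pos','tool_rot','force','width','qpos']})
E
python3 - <<'E'
from h import *
st()
for c in ['top','scene']:
    im=grab(c,c+'0'); P=pts(im)
    for n in ['lid','lid_knob','box','tile','jar','brush','cup','tray']:
        for r in cams.regions_of(c,n):
            p=P[r['pixels']]; p=p[~np.isnan(p[:,0])]
            if len(p): print(c,n,round(float(r['conf']),2),r['pixel'],r['pixels'].sum(),np.median(p,0).round(),np.percentile(p,2,0).round(),np.percentile(p,98,0).round())
E
```

```text
{'clock': 0.0, 'eef_pos': [286.44, -582.838, 255.382], 'tool_rot': [3.142, 0.002, -1.114], 'force': [-1.284, -0.244, 0.072], 'width': 85.052, 'qpos': [1.048, 0.629, 0.038, 1.518, -0.027, 0.996, -0.02]}
top lid 0.89 [264.8, 357.7] 6681 [296. 185.  13.] [216.  92.   9.] [376. 277.  45.]
top lid 0.59 [130.5, 242.0] 6256 [524. 468.  13.] [435. 393.   9.] [617. 546.  44.]
top lid_knob 0.85 [241.3, 218.5] 7082 [565. 226.  96.] [479. 157.  92.] [657. 297. 128.]
top lid_knob 0.73 [263.9, 360.4] 6674 [295. 184.  13.] [215.  92.   9.] [375. 276.  45.]
top lid_knob 0.57 [131.8, 244.1] 6197 [524. 468.  13.] [435. 393.   9.] [617. 546.  44.]
top box 0.69 [275.8, 265.5] 558 [476. 162.  56.] [472. 153.  -1.] [646. 289.  95.]
top tile 0.62 [470.5, 237.1] 4812 [ 550. -245.    8.] [ 477. -320.    4.] [ 625. -170.   12.]
top tile 0.57 [242.3, 217.1] 7032 [565. 226.  96.] [479. 157.  92.] [656. 297. 128.]
top brush 0.95 [353.5, 292.3] 1016 [431.   7.  18.] [413. -73.   0.] [452.  58.  23.]
top cup 0.85 [315.4, 143.1] 469 [755.  85.  20.] [725.  62.   2.] [770. 107.  40.]
scene lid 0.92 [471.4, 255.6] 36
[... 323 characters left out ...]
lid_knob 0.68 [361.1, 179.6] 2768 [301. 184.  15.] [214.  90.   8.] [378. 277.  45.]
scene lid_knob 0.59 [472.3, 256.7] 3523 [534. 469.  14.] [437. 395.   9.] [618. 544.  46.]
scene box 0.73 [372.2, 284.2] 1021 [658. 229.  48.] [654. 158.   4.] [662. 295.  86.]
scene tile 0.66 [193.5, 244.7] 2820 [ 555. -244.    9.] [ 479. -318.    4.] [ 627. -171.   15.]
scene tile 0.25 [314.3, 318.0] 401 [739.  85.  24.] [724.  63.   3.] [771. 108.  43.]
scene jar 0.83 [246.5, 314.2] 796 [767. -65.  78.] [734. -94.  10.] [783. -41.  90.]
scene brush 0.69 [297.1, 213.1] 640 [433.   7.  19.] [402. -74.  -1.] [451.  59.  25.]
scene cup 0.88 [313.9, 319.7] 409 [739.  85.  22.] [724.  63.   2.] [771. 107.  43.]
```

View pics/top0.png

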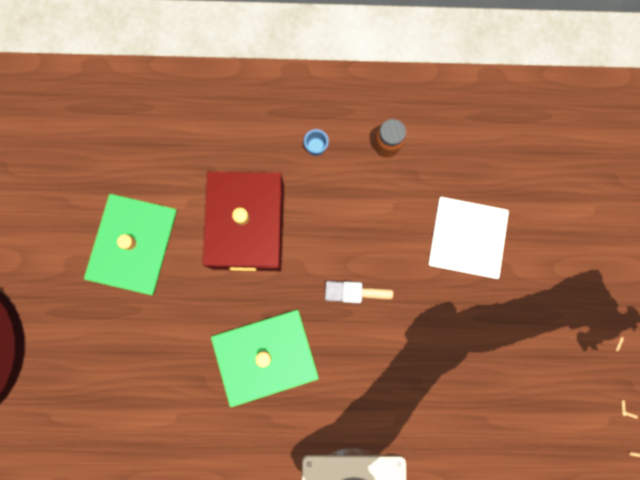

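View pics/scene0.png

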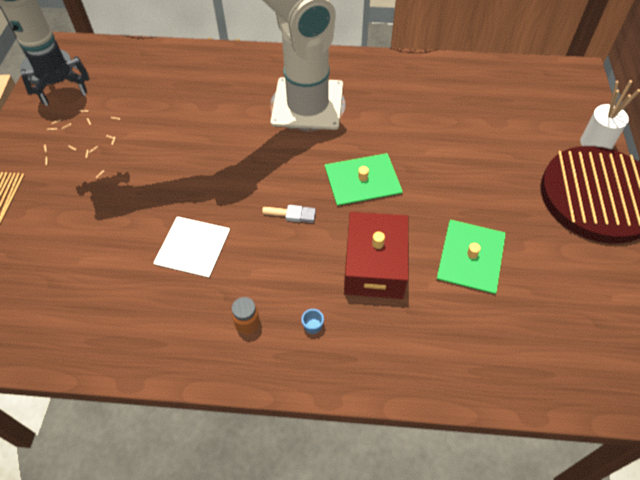

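Run:
```python
from h import *
im=grab('top','top1'); P=pts(im); 
crop=im['frame'][130:310,150:330]; cv2.imwrite('pics/crop1.png',cv2.resize(crop,None,fx=3,fy=3,interpolation=cv2.INTER_NEAREST)[:,:,::-1])
x,y,z=P[...,0],P[...,1],P[...,2]
reg=(x>440)&(x<700)&(y>130)&(y<330)
pl=reg&(z>85)&(z<105); kn=reg&(z>115)
r=cv2.minAreaRect(P[pl][:,:2].astype(np.float32)); print('plate',r, np.median(z[pl]))
k=P[kn]; print('knob',len(k),cv2.minEnclosingCircle(k[:,:2].astype(np.float32)),k.mean(0),np.median(k[:,2]))
t=(x>440)&(x<660)&(y<-150)&(y>-340)&(z>4.5)&(z<13); 
print('tile',cv2.minAreaRect(P[t][:,:2].astype(np.float32)),np.median(P[t],0))
```

```text
plate ((568.5101318359375, 226.96533203125), (147.51397705078125, 188.9582977294922), 89.4939193725586) 95.75489727351237
knob 186 ((568.642578125, 227.02577209472656), 14.140911102294922) [567.60142414 226.05937799 128.57563525] 129.30266856933025
tile ((550.8601684570312, -243.03741455078125), (216.03335571289062, 186.00534057617188), 0.4002842903137207) [ 549.83872566 -244.81373692    7.88867138]
```

View pics/crop1.png

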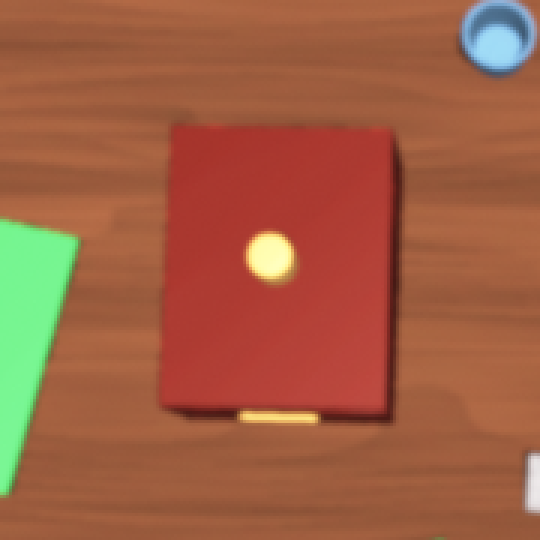

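```bash
cat >> h.py <<'E'
from scipy.spatial.transform import Rotation as Ro
def go(target,yaw):
    s=ctrl.read_state(); R=Ro.from_euler('xyz',s['tool_rot']).as_matrix()
    d=np.array(target)-np.array(s['eef_pos']); 
    dy=-(yaw-s['tool_rot'][2]); dy=(dy+np.pi)%(2*np.pi)-np.pi
    print('linear',(R.T@d).round(1),'yaw',round(dy,3))
E
python3 - <<'E'
from h import *
go([560,-200,256],-1.571); go([567,226,200],-1.571)
E
```

```text
linear [-2.235e+02 -4.143e+02  3.000e-01] yaw 0.457
linear [-602.7 -608.5   56.3] yaw 0.457
```

Candidates for the lid are the red one on the box (knob at 240,216), green look-alike A (125,242) and green look-alike B (263,360). I choose the red one. The crop shows a red plate with a brass knob, square to the bench.

>>> step_arm:
  linear:
    - [-10, -20, 0]
    - [-30, -55, 0]
    - [-56, -104, 0]
    - [-84, -156, 0]
    - [-112, -207, 0]
    - [-140, -259, 0]
    - [-168, -311, 0]
    - [-190, -352, 0]
  yaw: [0.03, 0.08, 0.15, 0.22, 0.3, 0.37, 0.43, 0.457]
  gripper: [1, 1, 1, 1, 1, 1, 1, 1]

```text
clock: 1.62
eef_pos: [469.1, -326.9, 256.6]
tool_rot: [-3.141, -0.0, -1.574]
force: [0.3, -0.3, 0.1]
width: 85.9
```

Run:
```python
from h import *
st(); go([567,226,220],-1.571)
```

```text
{'clock': 1.617, 'eef_pos': [469.068, -326.889, 256.58], 'tool_rot': [-3.141, -0.0, -1.574], 'force': [0.306, -0.327, 0.092], 'width': 85.852, 'qpos': [0.453, 0.519, 0.163, 1.745, -0.104, 0.886, -0.914]}
linear [-553.2  -96.2   36.5] yaw -0.003
```

>>> step_arm:
  linear:
    - [-20, -4, 0]
    - [-55, -10, 0]
    - [-95, -17, 0]
    - [-136, -25, 0]
    - [-177, -32, 0]
    - [-218, -39, 0]
    - [-258, -46, 0]
    - [-298, -53, 0]
  yaw: [0, 0, 0, 0, 0, 0, 0, 0]
  gripper: [1, 1, 1, 1, 1, 1, 1, 1]

```text
clock: 2.28
eef_pos: [521.3, -28.6, 256.6]
tool_rot: [-3.141, 0.0, -1.571]
force: [0.9, 1.7, -0.7]
width: 85.4
```

>>> step_arm:
  linear:
    - [-40, -7, 2]
    - [-80, -14, 5]
    - [-120, -21, 10]
    - [-160, -28, 16]
    - [-200, -34, 22]
    - [-230, -40, 28]
    - [-250, -43, 34]
    - [-255, -43, 36]
  yaw: [0, 0, 0, 0, 0, 0, 0, 0]
  gripper: [1, 1, 1, 1, 1, 1, 1, 1]

```text
clock: 2.95
eef_pos: [563.5, 230.0, 219.2]
tool_rot: [3.141, 0.003, -1.565]
force: [-0.2, 1.0, 0.5]
width: 85.4
```

Run:
```python
from h import *
im=grab('wrist','w1'); P=pts(im)
x,y,z=P[...,0],P[...,1],P[...,2]
reg=(x>440)&(x<700)&(y>130)&(y<330)
k=P[reg&(z>122)&(z<136)]; print(len(k),k.mean(0) if len(k) else 0, cv2.minEnclosingCircle(k[:,:2].astype(np.float32)) if len(k) else 0)
st(); go([567,226,160],-1.571)
```

```text
1860 [569.90350914 227.77779653 129.61556379] ((568.4801635742188, 227.62557983398438), 13.964378356933594)
{'clock': 3.0, 'eef_pos': [563.224, 228.13, 219.13], 'tool_rot': [3.14, 0.001, -1.566], 'force': [-0.174, 0.213, 0.687], 'width': 85.162, 'qpos': [-0.511, 0.612, 0.129, 1.683, -0.101, 0.855, -1.904]}
linear [ 2.2 -3.9 59.1] yaw 0.005
```

View pics/w1.png

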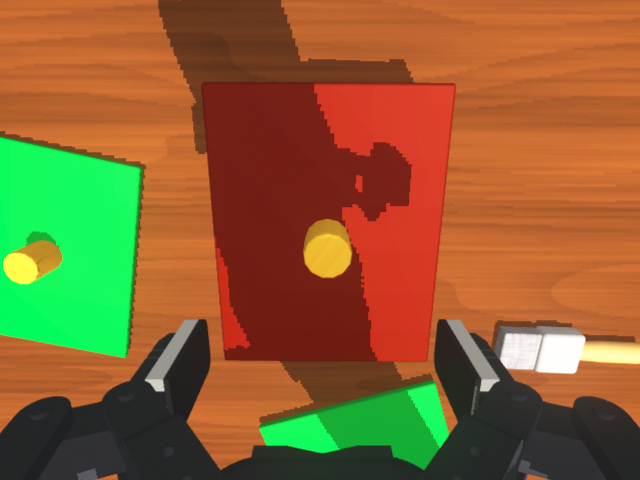

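The red lid's knob is centred at about (328,248), and both jaws straddle it laterally. The measured knob position is (568.5, 227.6, top 129.6), consistent with the top view.

>>> step_arm:
  linear:
    - [0, -2, 10]
    - [0.5, -4, 30]
    - [0.5, -5, 50]
    - [0.5, -5, 68]
    - [0.5, -5, 80]
    - [0.5, -5, 88]
    - [0.5, -5, 93]
    - [0.5, -5, 93]
  yaw: [0.005, 0.005, 0.005, 0.005, 0.005, 0.005, 0.005, 0.005]
  gripper: [1, 1, 1, 1, 1, 1, 1, 1]

```text
clock: 3.67
eef_pos: [569.1, 222.8, 126.7]
tool_rot: [3.141, -0.001, -1.577]
force: [-0.4, 0.5, 0.8]
width: 85.7
```

Run:
```python
from h import *
st(); go([568.5,227.6,126],-1.571)
```

```text
{'clock': 3.667, 'eef_pos': [569.073, 222.801, 126.701], 'tool_rot': [3.141, -0.001, -1.577], 'force': [-0.43, 0.451, 0.805], 'width': 85.675, 'qpos': [-0.488, 0.737, 0.111, 1.743, -0.12, 0.67, -1.888]}
linear [-4.8  0.6  0.7] yaw -0.006
```

>>> step_arm:
  linear:
    - [-4.5, 0.5, 0]
    - [-4.5, 0.5, 0]
    - [-4.5, 0.5, 0]
  yaw: [0, 0, 0]
  gripper: [1, 1, 1]

```text
clock: 3.92
eef_pos: [569.2, 229.2, 128.3]
tool_rot: [-3.14, 0.001, -1.575]
force: [-1.0, -0.1, 0.1]
width: 85.5
```

>>> step_arm:
  linear:
    - [0, 0, 0]
    - [0, 0, 0]
    - [0, 0, 0]
    - [0, 0, 0]
    - [0, 0, 0]
    - [0, 0, 0]
    - [0, 0, 0]
    - [0, 0, 0]
  yaw: [0, 0, 0, 0, 0, 0, 0, 0]
  gripper: [0.5, 0, -0.2, -0.5, -1, -1, -1, -1]

```text
clock: 4.58
eef_pos: [569.0, 228.3, 127.7]
tool_rot: [-3.141, 0.0, -1.576]
force: [0.1, -0.1, 3.7]
width: 26.3
```

>>> step_arm:
  linear:
    - [0, 0, 0]
    - [0, 0, 0]
    - [0, 0, 0]
    - [0, 0, 0]
  yaw: [0, 0, 0, 0]
  gripper: [-1, -1, -1, -1]

```text
clock: 4.92
eef_pos: [569.0, 228.3, 127.7]
tool_rot: [-3.141, 0.0, -1.576]
force: [-0.2, -0.6, 5.2]
width: 26.1
```

>>> step_arm:
  linear:
    - [0, 0, -4]
    - [0, 0, -12]
    - [0, 0, -24]
    - [0, 0, -38]
    - [0, 0, -52]
    - [0, 0, -66]
    - [0, 0, -76]
    - [0, 0, -80]
  yaw: [0, 0, 0, 0, 0, 0, 0, 0]
  gripper: [-1, -1, -1, -1, -1, -1, -1, -1]

```text
clock: 5.58
eef_pos: [569.6, 228.6, 209.6]
tool_rot: [-3.139, 0.001, -1.576]
force: [-0.0, -0.6, -2.9]
width: 26.2
```

Run:
```python
from h import *
st(); go([585,-3,208],-1.571)
im=grab('scene','s2');im=grab('wrist','w2');P=pts(im)
x,y,z=P[...,0],P[...,1],P[...,2]
pl=(z>160)&(z<190)&(x>470)&(x<660)
p=P[pl]; 
A=np.c_[p[:,:2]-p[:,:2].mean(0),np.ones(len(p))]
c=np.linalg.lstsq(A,p[:,2],rcond=None)[0]; r=p[:,2]-A@c; g=abs(r)<3
c=np.linalg.lstsq(A[g],p[g,2],rcond=None)[0];print('tilt',c,g.sum()/len(p))
a=cv2.hconcat([cv2.imread('pics/s2.png')[100:400,250:550],cv2.resize(cv2.imread('pics/w2.png'),(400,300))]);cv2.imwrite('pics/c2.png',a)
```

```text
{'clock': 5.583, 'eef_pos': [569.583, 228.621, 209.584], 'tool_rot': [-3.139, 0.001, -1.576], 'force': [-0.027, -0.629, -2.855], 'width': 26.226, 'qpos': [-0.509, 0.63, 0.132, 1.678, -0.105, 0.838, -1.908]}
linear [231.5 -16.6   1.3] yaw -0.005
tilt [3.64183157e-03 5.76130067e-04 1.78148785e+02] 0.9932464159048904
```

View pics/c2.png

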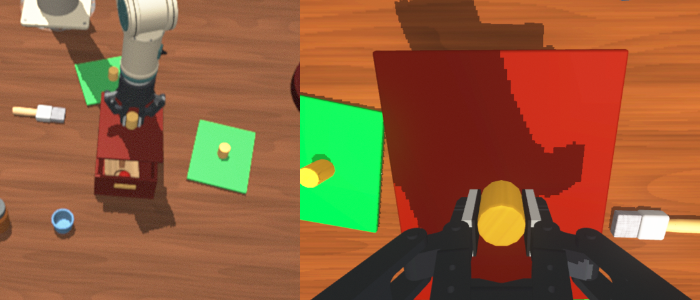

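The lid is held level (about 4 mrad) with its plate top at 178 mm. The ball is visible on the box's +x side. Next I carry the lid to about (585, -3).

>>> step_arm:
  linear:
    - [8, -1, 0]
    - [25, -2, 0]
    - [50, -4, 0]
    - [80, -6, 0]
    - [115, -8, 0]
    - [150, -11, 0]
    - [180, -14, 0]
    - [205, -15, 0]
  yaw: [0, 0, 0, 0, 0, 0, 0, 0]
  gripper: [-1, -1, -1, -1, -1, -1, -1, -1]

```text
clock: 6.35
eef_pos: [582.0, 19.1, 206.4]
tool_rot: [3.14, -0.002, -1.579]
force: [0.4, -0.2, -2.6]
width: 26.5
```

>>> step_arm:
  linear:
    - [15, -1, 0]
    - [23, -1, 5]
    - [26, -1, 20]
    - [26, -1, 40]
    - [26, -1, 65]
    - [26, -1, 90]
    - [26, -1, 110]
    - [26, -1, 125]
  yaw: [0, 0, 0, 0, 0, 0, 0, 0]
  gripper: [-1, -1, -1, -1, -1, -1, -1, -1]

```text
clock: 7.02
eef_pos: [581.7, -2.0, 79.4]
tool_rot: [3.138, 0.001, -1.575]
force: [0.1, -0.2, -3.0]
width: 26.4
```

>>> step_arm:
  linear:
    - [0, 0, 6]
    - [0, 0, 12]
    - [0, 0, 16]
    - [0, 0, 20]
    - [0, 0, 23]
    - [0, 0, 25]
    - [0, 0, 26]
    - [0, 0, 26]
  yaw: [0, 0, 0, 0, 0, 0, 0, 0]
  gripper: [-1, -1, -1, -1, -1, -1, -1, -1]

```text
clock: 7.68
eef_pos: [583.7, -2.7, 56.5]
tool_rot: [-3.141, 0.0, -1.576]
force: [0.0, 0.4, -1.9]
width: 26.4
```

>>> step_arm:
  linear:
    - [0, 0, 2]
    - [0, 0, 4]
    - [0, 0, 6]
    - [0, 0, 8]
    - [0, 0, 9]
    - [0, 0, 9]
    - [0, 0, 9]
  yaw: [0, 0, 0, 0, 0, 0, 0]
  gripper: [-1, -1, -1, -1, -1, -1, -1]

```text
clock: 8.27
eef_pos: [583.5, -2.8, 47.2]
tool_rot: [3.142, -0.0, -1.576]
force: [-0.4, -1.0, -2.4]
width: 26.6
```

>>> step_arm:
  linear:
    - [0, 0, 1]
    - [0, 0, 1]
    - [0, 0, 1]
  yaw: [0, 0, 0]
  gripper: [-1, -1, -1]

```text
clock: 8.52
eef_pos: [583.5, -2.8, 46.3]
tool_rot: [-3.142, 0.0, -1.576]
force: [0.3, 0.0, -2.1]
width: 26.8
```

>>> step_arm:
  linear:
    - [0, 0, 1]
    - [0, 0, 1]
    - [0, 0, 1]
  yaw: [0, 0, 0]
  gripper: [-1, -1, -1]

```text
clock: 8.77
eef_pos: [583.5, -2.8, 45.3]
tool_rot: [3.141, 0.0, -1.576]
force: [-0.2, 0.9, -2.5]
width: 25.9
```

>>> step_arm:
  linear:
    - [0, 0, 1]
    - [0, 0, 1]
    - [0, 0, 1]
  yaw: [0, 0, 0]
  gripper: [-1, -1, -1]

```text
clock: 9.02
eef_pos: [583.7, -2.8, 44.7]
tool_rot: [-3.141, 0.0, -1.576]
force: [-0.6, -0.4, 2.0]
width: 26.2
```

The force turned from -2.5 to +2.0 N, so the lid is on the bench. Releasing.

>>> step_arm:
  linear:
    - [0, 0, 0]
    - [0, 0, 0]
    - [0, 0, 0]
    - [0, 0, 0]
    - [0, 0, 0]
    - [0, 0, 0]
    - [0, 0, 0]
    - [0, 0, 0]
  yaw: [0, 0, 0, 0, 0, 0, 0, 0]
  gripper: [-0.2, 0, 0.2, 0.4, 0.4, 0.4, 0.4, 0.4]

```text
clock: 9.68
eef_pos: [583.5, -2.8, 44.3]
tool_rot: [-3.142, -0.0, -1.576]
force: [-0.1, -0.7, 0.7]
width: 59.4
```

>>> step_arm:
  linear:
    - [0, 0, -5]
    - [0, 0, -15]
    - [0, 0, -35]
    - [0, 0, -65]
    - [0, 0, -100]
    - [0, 0, -135]
    - [0, 0, -160]
    - [0, 0, -170]
  yaw: [0, 0, 0, 0, 0, 0, 0, 0]
  gripper: [0.4, 0.4, 0.4, 0.4, 0.4, 0.4, 0.4, 0.4]

```text
clock: 10.35
eef_pos: [585.7, -2.9, 219.5]
tool_rot: [-3.134, 0.0, -1.576]
force: [0.3, 0.5, 0.3]
width: 59.5
```

Run:
```python
from h import *
st()
w=grab('wrist','w3'); im=grab('top','top3')
P=pts(w);x,y,z=P[...,0],P[...,1],P[...,2]
p=P[(x>510)&(x<660)&(y>-60)&(y<60)&(z<25)];print('plate z',np.median(p[:,2]),np.percentile(p[:,2],[2,98]))
P=pts(im); x,y,z=P[...,0],P[...,1],P[...,2]
reg=(x>470)&(x<665)&(y>140)&(y<315)
f=P[reg&(z>66)&(z<84)&(abs(y-227)<40)&(abs(x-568)<60)]; print('fin',len(f),f.mean(0),cv2.minAreaRect(f[:,:2].astype(np.float32)))
rim=P[reg&(z>84)&(z<93)]; print('rim',cv2.minAreaRect(rim[:,:2].astype(np.float32)))
for n in ['tray','tray_grip','ball','tile','lid']:
    for r in cams.regions_of('top',n):
        q=P[r['pixels']];q=q[~np.isnan(q[:,0])]
        print(n,r['conf'],r['pixel'],r['pixels'].sum(),np.median(q,0).round(),np.percentile(q,2,0).round(),np.percentile(q,98,0).round())
cv2.imwrite('pics/c3.png',cv2.resize(cv2.imread('pics/top3.png')[150:330,180:420],None,fx=3,fy=3))
```

```text
{'clock': 10.35, 'eef_pos': [585.666, -2.947, 219.544], 'tool_rot': [-3.134, 0.0, -1.576], 'force': [0.279, 0.459, 0.269], 'width': 59.502, 'qpos': [-0.12, 0.577, 0.12, 1.752, -0.09, 0.81, -1.534]}
plate z 13.247177339591957 [11.77345417 14.77694719]
fin 137 [569.16252865 216.64665245  76.96356472] ((569.6849365234375, 217.28982543945312), (35.03962326049805, 14.101417541503906), 4.329201698303223)
rim ((567.49853515625, 226.5946807861328), (146.55746459960938, 186.52755737304688), 89.3241195678711)
tray 0.6 [251.7, 225.8] 2402 [563. 212.  14.] [504. 177.  10.] [636. 258.  78.]
tray 0.57 [228.8, 216.6] 4848 [578. 262.  37.] [474. 153.   4.] [658. 297.  90.]
tray_grip 0.82 [254.6, 227.7] 2382 [562. 212.  14.] [503. 176.  10.] [635. 257.  78.]
ball 0.48 [249.3, 201.4] 161 [618. 223.  39.] [607. 211.  27.] [634. 238.  45.]
tile 0.57 [500.1, 219.2] 477 [ 590. -311.    8.] [ 541. -328.    4.] [ 616. -287.   12.]
lid 0.96 [263.8, 358.6] 6768 [295. 184.  13.] [214.  90.   8.] [375. 277.  45.]
lid 0.8 [129.1, 241.7] 6151 [524. 468.  13.] [436. 394.   9.] [618. 545.  44.]
lid 0.57 [348.9, 231.1] 3535 [558.  17.  13.] [492. -41.   9.] [658.  69.  47.]
```

View pics/c3.png

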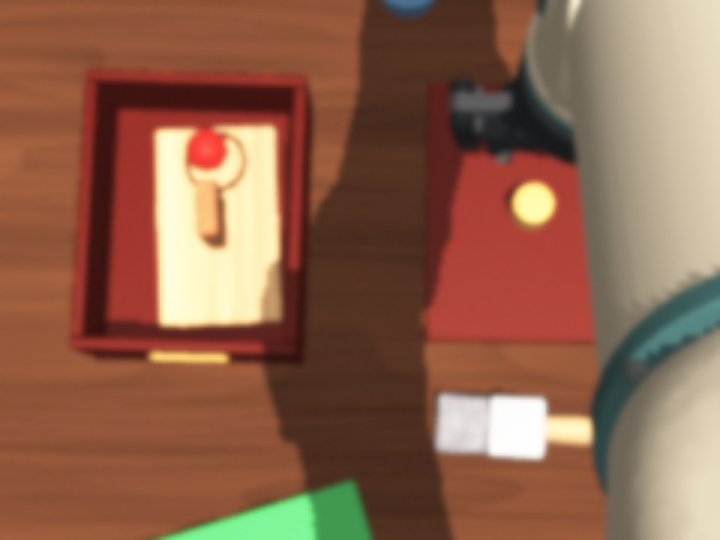

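The lid lies flat on the bench with its plate top at 13.2 mm. The open box at crop (195,215) shows the tray, fin at (210,212) and ball at (207,148). The tray is turned about +4° and sits off-centre toward -y. I'll move above the fin and look with the wrist camera.

>>> step_arm:
  linear:
    - [-10, 1, 0]
    - [-30, 2, 0]
    - [-60, 5, 0]
    - [-100, 8, 0]
    - [-140, 11, 0]
    - [-175, 14, 0]
    - [-205, 16, 0]
    - [-219, 16, 0]
  yaw: [-0.01, -0.02, -0.03, -0.04, -0.05, -0.06, -0.07, -0.08]
  gripper: [0.4, 0.4, 0.4, 0.4, 0.4, 0.4, 0.4, 0.4]

```text
clock: 11.37
eef_pos: [566.4, 223.2, 213.2]
tool_rot: [3.139, 0.003, -1.488]
force: [-0.2, 1.5, 0.0]
width: 60.1
```

>>> step_arm:
  linear:
    - [0, 0, 0]
    - [0, 0, 0]
    - [0, 0, 0]
  yaw: [0, 0, 0]
  gripper: [0.4, 0.4, 0.4]

```text
clock: 11.62
eef_pos: [568.9, 213.8, 213.9]
tool_rot: [3.141, -0.002, -1.498]
force: [0.2, -0.0, -0.7]
width: 59.8
```

Run:
```python
from h import *
st()
w=grab('wrist','w4')
P=pts(w);x,y,z=P[...,0],P[...,1],P[...,2]
m=(z>74)&(z<83)&(abs(y-220)<35)&(abs(x-570)<50)
n,l,s,c=cv2.connectedComponentsWithStats(m.astype(np.uint8)); i=1+np.argmax(s[1:,4]); f=P[l==i]
print(len(f),f.mean(0),cv2.minAreaRect(f[:,:2].astype(np.float32)))
b=P[(abs(y-217)<50)&(abs(x-568)<75)&(z>8)&(z<17)];print('base',cv2.minAreaRect(b[:,:2].astype(np.float32)),np.median(b[:,2]))
im=grab('top','top4');Q=pts(im);X,Y,Z=Q[...,0],Q[...,1],Q[...,2]
t=(X>440)&(X<660)&(Y<-150)&(Y>-340)&(Z>5)&(Z<12)&(im['frame'].min(-1)>170); n,l,s,c=cv2.connectedComponentsWithStats(t.astype(np.uint8)); i=1+np.argmax(s[1:,4])
print('tile',cv2.minAreaRect(Q[l==i][:,:2].astype(np.float32)))
```

```text
{'clock': 11.617, 'eef_pos': [568.869, 213.809, 213.88], 'tool_rot': [3.141, -0.002, -1.498], 'force': [0.186, -0.024, -0.653], 'width': 59.819, 'qpos': [-0.475, 0.617, 0.11, 1.687, -0.083, 0.844, -1.829]}
1055 [570.89312406 218.06218938  78.02945012] ((569.992431640625, 217.86227416992188), (36.088287353515625, 13.676403045654297), 3.4519858360290527)
base ((568.006591796875, 217.0055694580078), (149.9777069091797, 99.99070739746094), 0.008070414885878563) 14.053438401181097
tile ((551.1759033203125, -245.38626098632812), (151.16055297851562, 150.17379760742188), 79.806884765625)
```

View pics/w4.png

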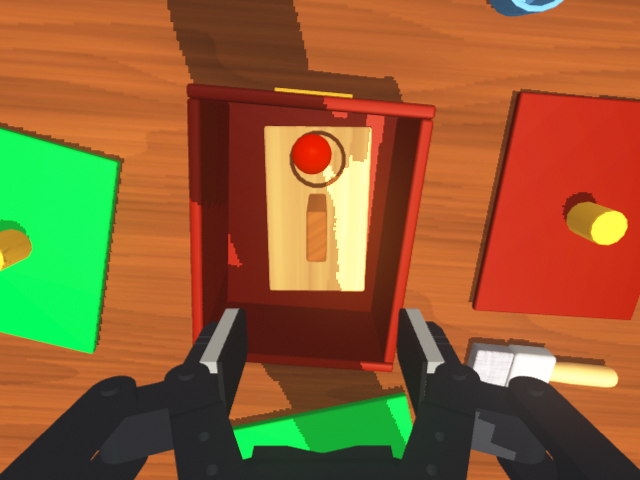

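The wrist view shows the fin at (317,230), aligned with the tool. The ball is in its ring at (311,153), and the lid is off to the right on the bench. The fin measures (570.0, 217.9) with top at 78, as expected.

>>> step_arm:
  linear:
    - [-4, -1, 15]
    - [-4, -1, 40]
    - [-4, -1, 68]
    - [-4, -1, 68]
    - [-4, -1, 68]
  yaw: [0.005, 0.005, 0.005, 0.005, 0.005]
  gripper: [0.2, 0.2, 0.2, 0.2, 0.2]

```text
clock: 12.13
eef_pos: [568.8, 218.4, 145.5]
tool_rot: [3.139, -0.002, -1.503]
force: [-0.3, -0.7, -0.0]
width: 51.4
```

>>> step_arm:
  linear:
    - [0, 0, 0]
    - [0, 0, 0]
  yaw: [0, 0]
  gripper: [0.2, 0.2]

```text
clock: 12.3
eef_pos: [570.8, 220.1, 148.2]
tool_rot: [-3.138, 0.001, -1.502]
force: [0.7, 0.9, -0.7]
width: 51.2
```

Run:
```python
from h import *
st(); go([570,218,72],-1.505)
```

```text
{'clock': 12.3, 'eef_pos': [570.765, 220.128, 148.165], 'tool_rot': [-3.138, 0.001, -1.502], 'force': [0.733, 0.913, -0.685], 'width': 51.151, 'qpos': [-0.474, 0.705, 0.097, 1.732, -0.096, 0.706, -1.829]}
linear [ 2.1  1.1 76.2] yaw 0.003
```

>>> step_arm:
  linear:
    - [1.5, 0.5, 8]
    - [1.5, 0.5, 22]
    - [1.5, 0.5, 38]
    - [1.5, 0.5, 52]
    - [1.5, 0.5, 63]
    - [1.5, 0.5, 70]
    - [1.5, 0.5, 70]
    - [1.5, 0.5, 70]
  yaw: [0, 0, 0, 0, 0, 0, 0, 0]
  gripper: [0.2, 0.2, 0.2, 0.2, 0.2, 0.2, 0.2, 0.2]

```text
clock: 12.97
eef_pos: [569.1, 218.8, 76.4]
tool_rot: [-3.141, -0.0, -1.501]
force: [-0.1, 0.1, 0.5]
width: 51.3
```

>>> step_arm:
  linear:
    - [0, 0, 0]
    - [0, 0, 0]
  yaw: [0, 0]
  gripper: [0.2, 0.2]

```text
clock: 13.13
eef_pos: [569.6, 219.1, 77.2]
tool_rot: [-3.14, 0.001, -1.501]
force: [0.5, 1.0, 0.5]
width: 51.3
```

Run:
```python
from h import *
st(); go([570,218,72],-1.505)
```

```text
{'clock': 13.133, 'eef_pos': [569.649, 219.078, 77.211], 'tool_rot': [-3.14, 0.001, -1.501], 'force': [0.522, 1.022, 0.501], 'width': 51.292, 'qpos': [-0.462, 0.807, 0.08, 1.768, -0.107, 0.568, -1.818]}
linear [ 1.1 -0.3  5.2] yaw 0.004
```

Close gently, then look.

>>> step_arm:
  linear:
    - [1, 0, 2]
    - [1, 0, 5]
    - [1, 0, 5]
    - [1, 0, 5]
    - [1, 0, 5]
    - [1, 0, 5]
    - [1, 0, 5]
    - [1, 0, 5]
  yaw: [0, 0, 0, 0, 0, 0, 0, 0]
  gripper: [0.2, 0.2, 0.1, 0, -0.1, -0.2, -0.3, -0.4]

```text
clock: 13.8
eef_pos: [569.1, 217.9, 71.4]
tool_rot: [-3.141, 0.0, -1.501]
force: [-0.0, -0.3, -0.4]
width: 25.4
```

>>> step_arm:
  linear:
    - [0, 0, 0]
    - [0, 0, 0]
    - [0, 0, 0]
    - [0, 0, 0]
    - [0, 0, 0]
    - [0, 0, 0]
    - [0, 0, 0]
    - [0, 0, 0]
  yaw: [0, 0, 0, 0, 0, 0, 0, 0]
  gripper: [-0.5, -0.55, -0.6, -0.7, -1, -1, -1, -1]

```text
clock: 14.47
eef_pos: [569.1, 217.8, 71.4]
tool_rot: [-3.141, -0.0, -1.501]
force: [0.3, -1.2, 2.2]
width: 13.6
```

Run:
```python
from h import *
st(); grab('wrist','w5')
```

```text
{'clock': 14.467, 'eef_pos': [569.111, 217.765, 71.428], 'tool_rot': [-3.141, -0.0, -1.501], 'force': [0.251, -1.158, 2.166], 'width': 13.624, 'qpos': [-0.46, 0.816, 0.078, 1.771, -0.107, 0.559, -1.816]}
```

View pics/w5.png

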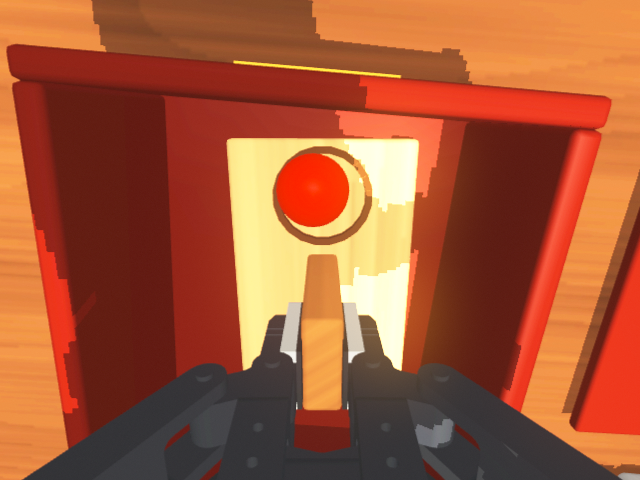

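The fin at (322,330) is pinched between the pads, and the ball at (312,190) is clear and inside its ring. Width is 13.6 mm. Lifting gently.

>>> step_arm:
  linear:
    - [0, 0, -1]
    - [0, 0, -3]
    - [0, 0, -6]
    - [0, 0, -10]
    - [0, 0, -15]
    - [0, 0, -21]
    - [0, 0, -28]
    - [0, 0, -36]
  yaw: [0, 0, 0, 0, 0, 0, 0, 0]
  gripper: [-1, -1, -1, -1, -1, -1, -1, -1]

```text
clock: 15.18
eef_pos: [569.0, 217.8, 108.1]
tool_rot: [3.142, -0.0, -1.501]
force: [-0.3, -0.2, -2.6]
width: 13.3
```

>>> step_arm:
  linear:
    - [0, 0, -8]
    - [0, 0, -16]
    - [0, 0, -24]
    - [0, 0, -32]
    - [0, 0, -40]
    - [0, 0, -48]
    - [0, 0, -56]
    - [0, 0, -64]
  yaw: [0, 0, 0, 0, 0, 0, 0, 0]
  gripper: [-1, -1, -1, -1, -1, -1, -1, -1]

```text
clock: 15.85
eef_pos: [569.0, 217.8, 172.1]
tool_rot: [3.142, -0.0, -1.501]
force: [0.4, -0.2, -2.1]
width: 13.2
```

>>> step_arm:
  linear:
    - [0, 0, -7]
    - [0, 0, -12]
    - [0, 0, -16]
    - [0, 0, -18]
    - [0, 0, -19]
    - [0, 0, -20]
    - [0, 0, -20]
    - [0, 0, -20]
  yaw: [0, 0, 0, 0, 0, 0, 0, 0]
  gripper: [-1, -1, -1, -1, -1, -1, -1, -1]

```text
clock: 16.52
eef_pos: [568.9, 217.8, 191.0]
tool_rot: [3.141, -0.0, -1.501]
force: [0.6, -0.3, -1.8]
width: 13.2
```

```bash
cat > chk.py <<'E'
from h import *
import sys
t=sys.argv[1]
st(); w=grab('wrist','w'+t); s=grab('scene','s'+t)
cv2.imwrite(f'pics/c{t}.png',cv2.hconcat([cv2.imread(f'pics/s{t}.png')[100:400,100:500],cv2.resize(cv2.imread(f'pics/w{t}.png'),(400,300))]))
S=ctrl.read_state(); e=S['eef_pos']
P=pts(w); z=P[...,2]
f=(w['frame'].astype(int)); wood=(f[...,0]>180)&(f[...,1]>150)
d=np.hypot(P[...,0]-e[0],P[...,1]-e[1])
m=wood&(d<85)&(abs(z-(e[2]-57))<12); p=P[m]
A=np.c_[p[:,:2]-np.array(e[:2]),np.ones(len(p))]; c=np.linalg.lstsq(A,p[:,2],rcond=None)[0]
print('tray top: n,slopes,z at axis',len(p),c.round(3))
E
python3 chk.py 6
```

```text
{'clock': 16.517, 'eef_pos': [568.867, 217.766, 191.012], 'tool_rot': [3.141, -0.0, -1.501], 'force': [0.562, -0.272, -1.836], 'width': 13.229, 'qpos': [-0.477, 0.647, 0.105, 1.704, -0.089, 0.796, -1.832]}
tray top: n,slopes,z at axis 24586 [-1.00000e-03 -1.00000e-03  1.33847e+02]
```

View pics/c6.png

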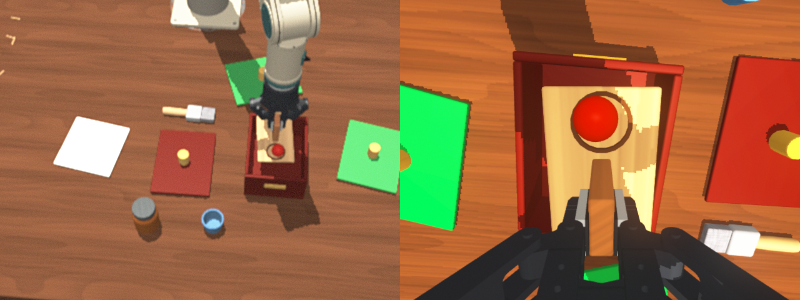

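The tray is lifted and level (slopes about 1 mrad), underside about 128 mm. The ball is in its ring at (597,118) in the composite. Now the traverse.

Run:
```python
from h import *
go([550,-245.4,170],-1.501)
```

```text
linear [460.7  51.2  21.1] yaw 0.0
```

>>> step_arm:
  linear:
    - [2, 0, 0]
    - [6, 0, 0]
    - [12, 0, 0]
    - [20, 0, 0]
    - [30, 0, 0]
    - [42, 0, 0]
    - [56, 0, 0]
    - [72, 0, 0]
  yaw: [0, 0, 0, 0, 0, 0, 0, 0]
  gripper: [-1, -1, -1, -1, -1, -1, -1, -1]

```text
clock: 17.28
eef_pos: [574.1, 144.5, 191.4]
tool_rot: [-3.141, -0.0, -1.501]
force: [-0.0, -0.7, -2.3]
width: 12.8
```

>>> step_arm:
  linear:
    - [17, 1, 0]
    - [35, 3, 0]
    - [54, 6, 0]
    - [74, 9, 0]
    - [94, 12, 0]
    - [114, 15, 0]
    - [134, 18, 0]
    - [154, 21, 0]
  yaw: [0, 0, 0, 0, 0, 0, 0, 0]
  gripper: [-1, -1, -1, -1, -1, -1, -1, -1]

```text
clock: 17.95
eef_pos: [563.4, -11.8, 191.5]
tool_rot: [-3.141, -0.001, -1.502]
force: [0.1, 0.1, -1.6]
width: 13.4
```

>>> step_arm:
  linear:
    - [20, 3, 0]
    - [40, 6, 0]
    - [60, 9, 0]
    - [79, 12, 0]
    - [97, 14, 0]
    - [114, 16, 1]
    - [130, 18, 2]
    - [145, 20, 3]
  yaw: [0, 0, 0, 0, 0, 0, 0, 0]
  gripper: [-1, -1, -1, -1, -1, -1, -1, -1]

```text
clock: 18.62
eef_pos: [553.1, -157.9, 188.4]
tool_rot: [3.142, -0.001, -1.503]
force: [0.2, 0.6, -2.1]
width: 13.4
```

>>> step_arm:
  linear:
    - [14, 2, 1]
    - [27, 3, 3]
    - [39, 4, 5]
    - [50, 6, 8]
    - [60, 7, 10]
    - [69, 8, 12]
    - [76, 9, 14]
    - [82, 10, 16]
  yaw: [0, 0, 0, 0, 0, 0, 0, 0]
  gripper: [-1, -1, -1, -1, -1, -1, -1, -1]

```text
clock: 19.28
eef_pos: [549.7, -238.3, 172.0]
tool_rot: [3.142, 0.0, -1.501]
force: [-0.1, -0.3, -2.1]
width: 13.2
```

>>> step_arm:
  linear:
    - [4, 0, 1]
    - [6, 0, 2]
    - [7, 0, 2]
    - [7, 0, 2]
    - [7, 0, 2]
    - [7, 0, 2]
    - [7, 0, 2]
    - [7, 0, 2]
  yaw: [0, 0, 0, 0, 0, 0, 0, 0]
  gripper: [-1, -1, -1, -1, -1, -1, -1, -1]

```text
clock: 19.95
eef_pos: [550.3, -244.3, 170.4]
tool_rot: [-3.141, 0.0, -1.501]
force: [0.0, -0.2, -2.2]
width: 13.4
```

```bash
python3 chk.py 7; python3 -c "
from h import *
go([550,-245.4,165],-1.501)"
```

```text
{'clock': 19.95, 'eef_pos': [550.347, -244.325, 170.404], 'tool_rot': [-3.141, 0.0, -1.501], 'force': [0.002, -0.156, -2.229], 'width': 13.371, 'qpos': [0.335, 0.663, 0.058, 1.74, -0.053, 0.74, -1.081]}
tray top: n,slopes,z at axis 20012 [-0.00000e+00 -1.00000e-03  1.13246e+02]
linear [0.9 0.4 5.4] yaw 0.0
```

View pics/c7.png

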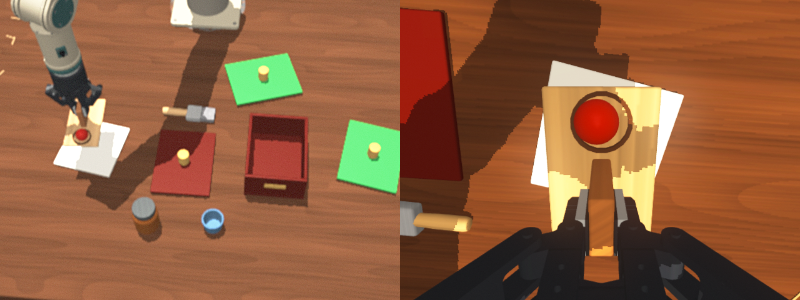

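The tray is over the tile with its underside at about 107 mm, level, and the ball is in its ring at (598,120). I'll let it settle, then do a final check.

>>> step_arm:
  linear:
    - [0, 0, 1]
    - [0, 0, 3]
    - [0, 0, 4]
    - [0, 0, 5]
    - [0, 0, 5]
    - [0, 0, 5]
    - [0, 0, 5]
    - [0, 0, 5]
  yaw: [0, 0, 0, 0, 0, 0, 0, 0]
  gripper: [-1, -1, -1, -1, -1, -1, -1, -1]

```text
clock: 20.72
eef_pos: [550.3, -244.6, 165.4]
tool_rot: [-3.141, -0.0, -1.501]
force: [-0.4, -0.6, -2.7]
width: 13.3
```

>>> step_arm:
  linear:
    - [0, 0, 0]
    - [0, 0, 0]
    - [0, 0, 0]
    - [0, 0, 0]
    - [0, 0, 0]
    - [0, 0, 0]
    - [0, 0, 0]
    - [0, 0, 0]
  yaw: [0, 0, 0, 0, 0, 0, 0, 0]
  gripper: [-1, -1, -1, -1, -1, -1, -1, -1]

```text
clock: 21.38
eef_pos: [550.2, -244.6, 165.3]
tool_rot: [3.142, 0.0, -1.501]
force: [-0.6, -0.7, -3.1]
width: 13.1
```

```bash
python3 chk.py 8
python3 - <<'E'
from h import *
im=grab('scene','s9');P=pts(im);x,y,z=P[...,0],P[...,1],P[...,2]
p=P[(x>510)&(x<660)&(y>-60)&(y<60)&(z<25)&(z>5)];A=np.c_[p[:,:2]-p[:,:2].mean(0),np.ones(len(p))];print('lid plane',np.linalg.lstsq(A,p[:,2],rcond=None)[0].round(3))
for n in ['jar','brush','cup']:
    r=cams.regions_of('scene',n)
    if r: q=P[r[0]['pixels']]; print(n,np.nanmedian(q,0).round(),np.nanpercentile(q,2,0).round(),np.nanpercentile(q,98,0).round())
print(np.abs(ctrl.read_state()['qd']).max())
ctrl.finish_job()
E
```

```text
{'clock': 21.383, 'eef_pos': [550.215, -244.569, 165.292], 'tool_rot': [3.142, 0.0, -1.501], 'force': [-0.59, -0.743, -3.088], 'width': 13.14, 'qpos': [0.336, 0.67, 0.057, 1.744, -0.053, 0.73, -1.081]}
tray top: n,slopes,z at axis 19790 [  0.    -0.   108.13]
lid plane [-1.000e-03  2.000e-03  1.445e+01]
jar [767. -65.  78.] [732. -94.   7.] [783. -41.  90.]
brush [433.  12.  19.] [410. -72.   2.] [451.  61.  26.]
cup [739.  85.  23.] [724.  63.   2.] [771. 108.  42.]
0.003448605808800143
the job is handed in; nothing more can be done
```

I set the red lid down, knob up, on the bare bench at about (584, -3) mm. I then lifted the tray out by its fin and handed the job in at about 21 s, still holding the tray over the tile. The hand-in reports no verdict.

Last checks before hand-in:
- **Tray:** level within about 1 mrad, with its underside about 102 mm above the bench. The gripper, centred on the fin, was within about 1 mm of the measured tile centre, and joint speeds were near zero.
- **Ball:** inside its ring in the last wrist picture I viewed. I took another just before hand-in, after a 5 mm lowering and settling, but did not look at it.
- **Lid:** flat, tilted about 2 mrad, clear of the box and the tile. Its plate top read 13.2 mm in the wrist camera and 14.5 mm in the scene camera. The expected height is 13 mm, so both are within the calibration error.
- **Jar, brush and cup:** the jar and cup read the same as at the start. The brush's median differs by about 5 mm, but its ends agree within 2 mm apart from one at 8 mm, so I take it as mask noise. The arm never went near it.

No check failed.

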